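# Close the draw latch of a reed pan gluing jig

### The job

Draw the two walnut reed pan halves tight with the jig's draw latch: lift the claw over the keeper lip so that its hook drops behind it, then swing the lever back and down, over centre, until its stop screw meets the rest. Press the handle's end home there with about 12 N, without forcing it, let go, and leave the other things on the bench where they are.

Things in the scene. Friction and masses are not known exactly. Their poses are not given: they have to be found in the camera images.
- jig: Fixed gluing jig: plywood bed 260 x 190 x 16 mm (x -90..170, y -95..95) with two walnut half-hexagon reed pan halves and a steel draw latch along its middle, on maple blocks 56 mm wide, tops at z 44 mm or lower. Origin: bed's underside, straight below the lever's pivot; x points to the keeper, y along the hinge axes, z up. Beside the blocks all but the small weight is below z 34 mm.
- pivot (a point): The lever's pivot axis, at x 0, y 0, z 58 mm of the jig. A point s mm along the lever at lever angle q is at jig x = -s cos(q), z = 58 + s sin(q) mm. The handle plate runs from s = 30 to 72 mm, 22 mm wide, 6 mm thick, centred on that line.
- lever (a joint): Lever angle (rad). 0 = flat, pointing to jig -x; positive = swung up and over towards the keeper (1.57 upright, ends at 2.05). Stiff hinge (0.13 N m); drawing the claw drags it along. Hooked, its dead centre is at about 0.07; home is where its stop screw meets the rest, anywhere from -0.16 to 0.03 by the screw's setting. It may not fall home by itself. Swinging it down takes 3 to 8 N at the handle.
- claw (a joint): Angle of the claw relative to the lever (rad), about a pin at s = 24 mm on the lever. lever + claw = the claw's downward slope towards the keeper (0 level, positive = hook end lower). It hangs loose on its pin and drops by its own weight.
- carriage (a joint): Gap between the two halves (m): 0 = shut tight; it grows as the moving half, which carries the keeper, stands farther to jig +x (ends at 0.020). Stiff slide, about 4 N.
- handle (a point): Point on the lever's upper face (the one that looks up when it is down), on its centre line at s = 62 mm.
- tab (a point): Grip point of the upright thumb tab on the claw's hook end: tab 14 mm wide (along jig y), 12 mm long, rising 31 mm above the claw's 31 mm wide head; this point is 7 mm below its top, at x = 94, z = 27 mm of the claw's frame (origin at its pin, x along the claw, z its upper side).
- toe (a point): Lower end of the claw's hook plate (4 mm thick, 22 mm wide, pointing down), at x = 96, z = -12 mm of the claw's frame. At the start it rests on the keeper's plate, on the lever's side of the lip. The hook's inner face is about 95 mm from the pin. The claw's end is sprung along its length: 9 N before it gives, then 6 N per mm, to 10 mm.
- keeper: Steel keeper on the moving half: upright lip 4 mm thick, 20 mm wide, 10 mm high, on a flat plate. Origin: foot of the lip's rear face (away from the lever), on the plate; axes as the jig's: the lip spans x -4..0, z 0..10 mm. It is at jig x = 75 mm + gap, z = 44 mm. The hook must hang behind it, at x above 0. More than 90 N on it bends it.
- rest: Steel rest block, 12 x 28 x 4 mm, at jig x = -40; origin at its underside's centre, jig z = 44 mm. A brass stop screw (7 mm thick) under the lever at s = 40 mm meets its top. The screw sticks out 1 to 8 mm below the handle plate, set differently each time and not measured: find the contact by feel. Press there with about 12 N near the handle's end; over 42 N on the rest is too hard.
- weight: Bystander: small lead weight, 34 mm diameter, 47 mm high, with a brass knob; stands on a corner of the jig's bed; leave alone.
- wedge: Bystander: pale maple wedge 60 x 22 x 13 mm lying on the other corner of the jig's bed; leave alone.
- try_square: Bystander: brass try square, 90 mm stock and 120 mm blade; leave alone.
- screwdriver: Bystander: screwdriver, 170 mm; leave alone.
- reed_tray: Bystander: open maple tray 120 x 90 x 22 mm; leave alone.
- jar: Bystander: glass jar with a brass cap, 56 mm diameter, 70 mm high; leave alone.
- bar_clamp: Bystander: red bar clamp, 300 mm long, 75 mm high, lying along its x; leave alone.

How it is judged:
On the way, in this order (a step that is already met when the one before it is completed fails the run):
1. the claw's hook hangs behind the keeper lip while the lever is still up (above 1.0 rad) (x of toe in the frame of keeper between -0.001 and 0.03 m and z of toe in the frame of keeper between -0.004 and 0.006 m and value of joint lever above 1 rad), for 0.2 s.
2. the lever is over centre with the claw hooked and the halves shut, and is pressed on its rest with at least 10 N (x of toe in the frame of keeper between -0.001 and 0.03 m and z of toe in the frame of keeper between -0.004 and 0.006 m and value of joint lever below 0.045 rad and value of joint carriage below 0.0015 m and contact force between rest and anything else above 10 N), for 0.2 s.
At the end, for the whole second after the job is handed in: The hook is behind the keeper lip (toe 0 to 30 mm behind its rear face and at least 4 mm below its top), the lever is over centre (below 0.045 rad) with its stop screw still bearing on the rest, the halves are within 1.5 mm of shut, at rest (x of toe in the frame of keeper between -0.001 and 0.03 m and z of toe in the frame of keeper between -0.004 and 0.006 m and value of joint lever below 0.045 rad and value of joint carriage below 0.0015 m and contact force between rest and anything else above 0.5 N and velocity of joint lever below 0.05 rad/s); the robot touches nothing.
It fails at once if the lever is pressed on its rest with more than 42 N (contact force between rest and anything else above 42 N).
It fails at once if the keeper is loaded with more than 90 N (contact force between keeper and anything else above 90 N).
It fails at once if one of the loose things on the bench (weight, wedge, try square, screwdriver, tray, jar, bar clamp) is moved more than 30 mm (distance of any of weight, wedge, try_square, screwdriver, reed_tray, jar, bar_clamp from where it was at the start of the episode above 0.03 m).
It also fails if it takes over 54 s, if anything falls off the work surface, if the arm or the gripper's body presses on something with over 40 N, if the wrist force passes 120 N, or if a joint passes its speed limit or range.

### The arm

A 6-joint arm with a two-finger parallel gripper is mounted at the origin on the work surface. World frame = base frame: x ahead of the robot, y to its left, z up, the work surface at z = 0. Lengths are in m, angles in rad, forces in N, time in s.
With the tool pointing down it reaches from about 0.25 to 0.725 m from the base axis. Payload 4 kg.
Tool frame: the origin (TCP) lies midway between the tips of the shut fingers; the grasp point (between the pads) lies bot.pinch_z behind it (bot.pinch_z is the distance from the TCP to the grasp point, in m); z points along the fingers, y is the direction in which the jaws open and shut (so a half turn about z gives the same grasp; the last joint's range is limited). The gripper opens to 85 mm and grips with 20 to 120 N. Pads are 22 mm wide; open, the fingers measure 114 mm over their backs; the gripper's body (76 mm by 85 mm) begins 54 mm behind the grasp point. The pads swing forward as they close: fully open they stand 13 mm farther back than shut.
Start: joints at [1.104, 0.241, 0.005, 1.335, 0, 1.571], TCP at [0.225, 0.447, 0.231] pointing down, gripper open.
Joint ranges: [-2.72, 2.72], [-1.05, 1.87], [-1.09, 1.28], [-1.99, 2.15], [-1.42, 1.44], [-3.14, 3.14]. Speed limits (rad/s): [2.79, 2.79, 3.14, 3.14, 3.14, 3.14].

### API

Orientations are given as a unit quaternion [x, y, z, w].
In Python, from workcell import bot gives the robot as it stands. The module is installed in compiled form; this text tells all that it offers.
- The arm moves only by the tool move_arm, never from a script. Its argument "series" is a list that holds one entry, the list of rows, each a list of 7 numbers: the shift along the world's x, y, z in cm, then the turn, a rotation vector about the world's x, y, z in degrees, then the opening, from 0 (shut) to 1 (fully open). A call has exactly 5 rows; each row shifts and turns the pose as measured when the row begins; what a row does not reach is not made up. A row lasts 1/10 s, in which the tool goes at most 50 mm and 8.59 degrees, less where a joint would pass 70% of its speed; a pose out of reach is approached as far as the arm can. A call with a gripper value outside its range is refused whole. The fingers move at their own pace and stop on an object; the grip force is fixed at half the most. Time passes only in rows, so rows that do not move let the fingers close, or fill a call up. It gives the time, the measured TCP pose, the force and the opening at its end, in the units of the state.
- bot.get_obs(): the state, without advancing time (a new reading comes with each control period).
- bot.camera(name): name is "side" or "top" or "wrist"; returns (picture, depth): 480x640x3 uint8, red, green, blue; 480x640 float32, m along the optical axis (not along the pixel's ray), 0 where there is no reading.
- bot.camera_info(name): a dict with "vfov" (degrees; the focal length in pixels is half the picture's height over the tangent of half this angle, whatever the lens; pixels are square), "cx", "cy" (the principal point, pixels), "cam_to_world" (4x4, takes a point from camera to world coordinates); the wrist camera has in their place "tool_from_camera" (4x4, takes a point from camera to tool coordinates, whose origin is the TCP and whose axes are the flange's). Camera axes: x right, y down, z forward; pixel columns grow to the right and rows downward; lengths in m; the calibration is good to about 2 mm. A picture is of the moment at which its call begins: read the wrist's pose just before it. camera_info takes no time and is no camera call.
- bot.job_done(): hands the job in, once; it reports no verdict.
Trained networks look in the newest picture that a camera, given by its name, has taken for a name from the list of things; names that differ only in an ending like _2 or _b are one class to them, and where a whole thing is asked for, a point or a joint stands for the part that bears it (a point fixed in the world has none). Each returns a list of dicts, best first, with "confidence" (0 to 1); they miss things now and then, are a little off and sometimes report something else, mostly with a low value. They report only what shows in the picture. A call takes as long as a camera call.
- bot.find_in(camera, target): "at" ([x, y, z] in m, in world coordinates, good to about 4 mm: the middle of the surface that is visible of it).
The state is a dict: "clock": time; "joint_pos": joint angles; "joint_vel": joint speeds; "tau": joint torques, N m; "eef_pos": TCP position; "tool_rot": TCP orientation; "ft_force": force on the tool from outside, world axes, zero at the start; "ft_torque": the same for the moment, N m; "grip_width": finger opening in m.
Only numpy, scipy, OpenCV 4.12 (cv2) and the standard library are available. Lean on these libraries where they do the work, as an engineer would, in place of code of your own. Each camera call takes 0.05 s, during which the arm holds its last target.

## Working session

There is one attempt and no reset: what is moved stays moved. The work goes in short steps, Python scripts to look and compute and a tool call to move; the robot and the scene stay as the last step left them, time stands still between calls to the robot, and variables do not carry over. Pictures are saved under pics/ and viewed, and the job is handed in when it is done.

Besides the shell and the picture viewer there is one more tool, called after "Emit:" by a JSON object that holds its "op" and its "data". move_arm: Moves the arm, as the interface text tells. Its arguments: {"type":"object","properties":{"series":{"type":"array","items":{"type":"array","items":{"type":"array","items":{"type":"number"}}}}},"required":["series"]}

```bash
mkdir -p pics
cat > h.py <<'E'
import numpy as np, cv2
from workcell import bot
def K(n):
    i=bot.camera_info(n); f=240/np.tan(np.radians(i['vfov'])/2); return f,i['cx'],i['cy'],i
def cloud(n,dep):
    f,cx,cy,i=K(n); v,u=np.mgrid[0:480,0:640]
    P=np.stack([(u-cx)/f*dep,(v-cy)/f*dep,dep,np.ones_like(dep)],-1)
    return (P@np.array(i['cam_to_world']).T)[...,:3] if 'cam_to_world' in i else P
def save(n,p): cv2.imwrite('pics/'+n+'.png',cv2.cvtColor(p,cv2.COLOR_RGB2BGR))
E
python3 - <<'E'
from h import *
np.set_printoptions(precision=4,suppress=True)
o=bot.get_obs(); print(o, bot.pinch_z)
for n in ['top','side']:
    p,d=bot.camera(n); save(n+'0',p); np.save(n+'_d.npy',d); np.save(n+'_p.npy',p)
    for t in ['jig','lever','claw','handle','tab','keeper','rest','toe','weight','wedge','pivot']:
        try:
            r=bot.find_in(n,t); print(n,t,[(np.round(x['at'],3),round(x['confidence'],2)) for x in r[:2]])
        except Exception as e: print(n,t,e)
print(bot.camera_info('top'))
print(bot.camera_info('side'))
E
```

```text
{'clock': 0.0, 'joint_pos': array([1.104 , 0.2414, 0.0037, 1.3352, 0.    , 1.5708]), 'joint_vel': array([ 0.0009, -0.0001, -0.0008,  0.0013, -0.0017,  0.0004]), 'tau': array([  0.0003, -37.2317,  25.2409,   0.0169,   0.    ,  -0.    ]), 'eef_pos': array([0.2247, 0.4459, 0.2304]), 'tool_rot': array([ 0.2313,  0.9729, -0.001 , -0.0003]), 'ft_force': array([-0.5404,  0.1845,  0.1337]), 'ft_torque': array([ 0.0008,  0.0405, -0.0332]), 'grip_width': 0.08538907639617253} 0.0187
top jig [(array([0.542, 0.058, 0.043]), 0.96)]
top lever [(array([0.596, 0.057, 0.096]), 0.78)]
top claw [(array([0.53 , 0.066, 0.085]), 0.54), (array([0.493, 0.064, 0.051]), 0.48)]
top handle [(array([0.599, 0.06 , 0.099]), 0.72)]
top tab [(array([0.52 , 0.063, 0.082]), 0.46)]
top keeper []
top rest []
top toe []
top weight [(array([ 0.643, -0.017,  0.068]), 0.66), (array([0.545, 0.057, 0.041]), 0.4)]
top wedge [(array([0.653, 0.132, 0.046]), 0.67)]
top pivot []
side jig [(array([0.526, 0.032, 0.047]), 0.79)]
side lever []
side claw [(array([0.538, 0.06 , 0.088]), 0.88)]
side handle [(array([0.579, 0.057, 0.088]), 
[... 332 characters left out ...]
.42)]
side wedge [(array([ 0.707, -0.432,  0.032]), 0.58)]
side pivot [(array([0.52 , 0.035, 0.045]), 0.86), (array([0.488, 0.042, 0.052]), 0.62)]
{'vfov': 45.408819796852434, 'cx': 317.5195018249964, 'cy': 241.7140289104657, 'cam_to_world': array([[ 0.0105, -0.9909,  0.1345,  0.4147],
       [-0.9999, -0.0107, -0.0007,  0.0098],
       [ 0.0022, -0.1345, -0.9909,  1.533 ],
       [ 0.    ,  0.    ,  0.    ,  1.    ]])}
{'vfov': 46.88079105853758, 'cx': 311.6430517315324, 'cy': 246.87611626463843, 'cam_to_world': array([[ 0.8085, -0.3123,  0.4988, -0.0071],
       [-0.5883, -0.406 ,  0.6994, -0.8434],
       [-0.0159, -0.8589, -0.512 ,  0.7224],
       [ 0.    ,  0.    ,  0.    ,  1.    ]])}
```

View pics/top0.png

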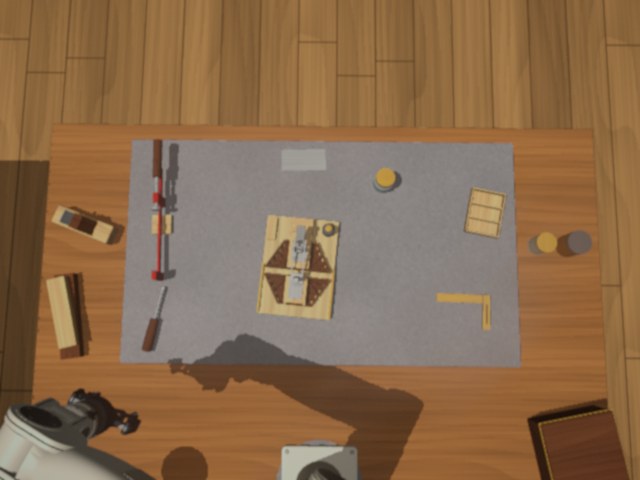

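View pics/side0.png

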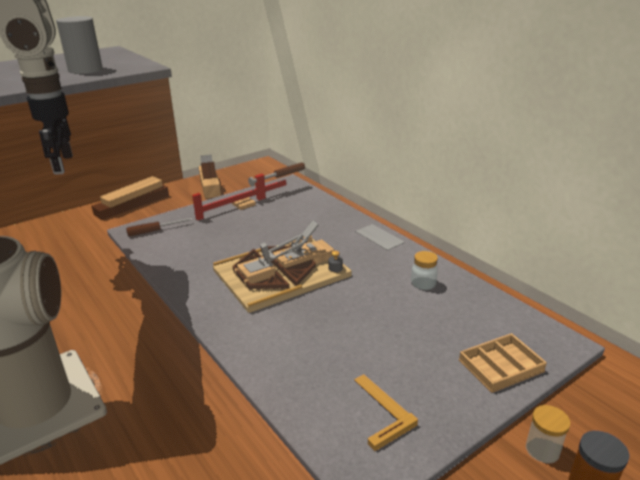

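Run:
```python
import cv2
a=cv2.imread('pics/top0.png'); b=cv2.imread('pics/side0.png')
cv2.imwrite('pics/topc.png',cv2.resize(a[120:280,220:380],None,fx=3.75,fy=3.75,interpolation=cv2.INTER_CUBIC))
cv2.imwrite('pics/sidec.png',cv2.resize(b[150:310,230:430],None,fx=3.75,fy=3.75,interpolation=cv2.INTER_CUBIC))
```

```text
(no output)
```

View pics/topc.png

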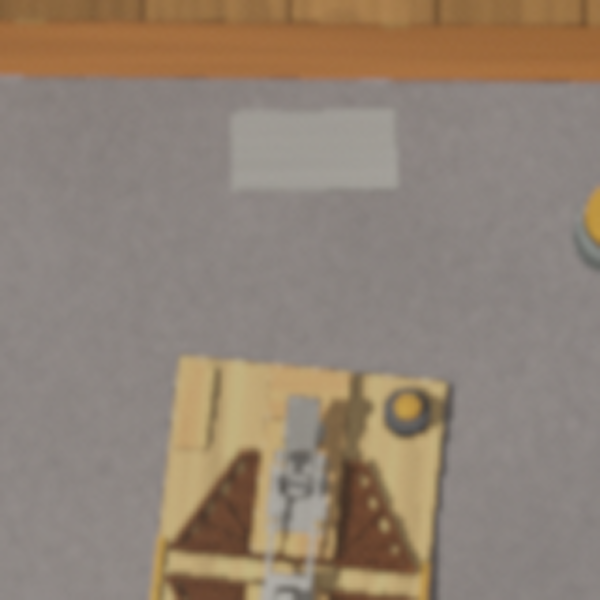

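View pics/sidec.png

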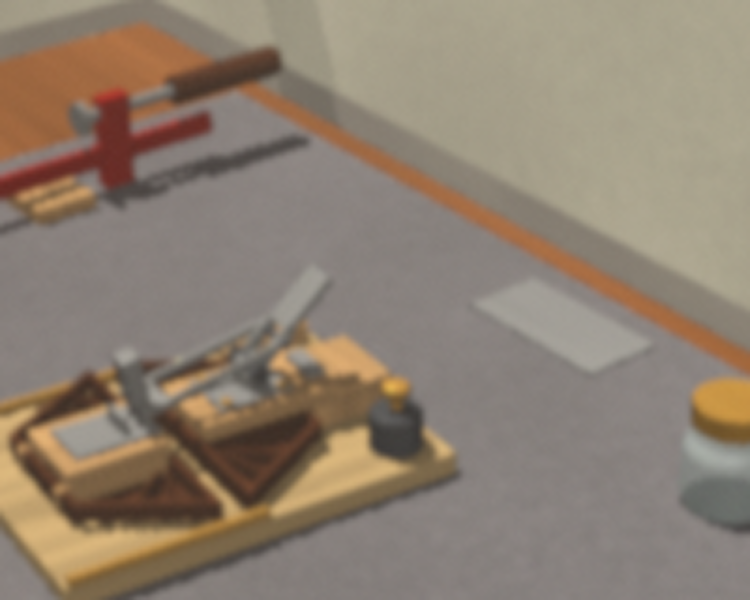

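```bash
cat >> h.py <<'E'
np.set_printoptions(precision=4,suppress=True)
E
python3 - <<'E'
from h import *
for n in ['top','side']:
    d=np.load(n+'_d.npy'); P=cloud(n,d)
    m=(d>0)&(P[...,0]>0.33)&(P[...,0]<0.72)&(P[...,1]>-0.12)&(P[...,1]<0.22)
    tab=m&(P[...,2]<0.008)
    print(n,'table z',np.median(P[tab][:,2]))
    mm=m&(P[...,2]>0.010)&(P[...,2]<0.022); Q=P[m&(P[...,2]>0.0095)]
    print('bed z',np.median(P[mm][:,2]))
    r=cv2.minAreaRect((Q[:,:2]*1000).astype(np.float32)); print(r)
    H=P[m&(P[...,2]>0.06)]
    # project
    print(len(H))
    np.save(n+'_H.npy',H)
    if n=='top':
        p=np.load('top_p.npy')
        cv2.imwrite('pics/topz.png',cv2.resize(cv2.cvtColor(p[200:330,245:350],cv2.COLOR_RGB2BGR),None,fx=5,fy=4.6 if 0 else 5,interpolation=cv2.INTER_CUBIC)[:600])
E
```

```text
top table z 0.007475552240605143
bed z 0.018844893227169646
((524.9589233398438, 49.985107421875), (389.9235534667969, 339.9220886230469), 0.003654734930023551)
1556
side table z nan
bed z 0.020579374389872673
((524.9823608398438, 49.99433898925781), (339.9607238769531, 389.9482727050781), 89.99632263183594)
1762
  return _methods._mean(a, axis=axis, dtype=dtype,
  ret = ret.dtype.type(ret / rcount)
```

View pics/topz.png

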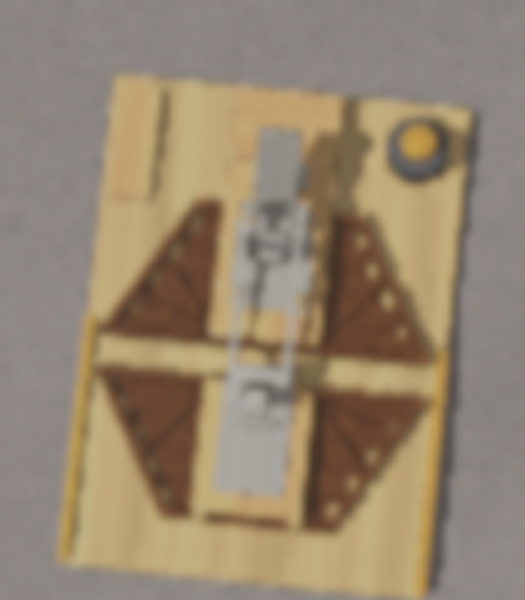

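Run:
```python
from h import *
for n in ['top','side']:
    d=np.load(n+'_d.npy'); P=cloud(n,d); p=np.load(n+'_p.npy')
    m=(d>0)&(P[...,0]>0.36)&(P[...,0]<0.70)&(P[...,1]>-0.1)&(P[...,1]<0.21)
    h,e=np.histogram(P[m][:,2],bins=np.arange(0,.14,.002)); print(n,dict(zip((e*1000).round().astype(int)[:-1].tolist(),h.tolist())))
    hsv=cv2.cvtColor(p,cv2.COLOR_RGB2HSV)
    w=(m&(hsv[...,1]>70)).astype(np.uint8)
    k,lab,st,_=cv2.connectedComponentsWithStats(w); j=1+np.argmax(st[1:,4]); 
    q=P[(lab==j)&(P[...,2]<.035)]
    print(np.median(q[:,2]), cv2.minAreaRect((q[:,:2]*1000).astype(np.float32)))
```

```text
top {0: 0, 2: 0, 4: 0, 6: 2, 8: 8, 10: 53, 12: 222, 14: 624, 16: 1243, 18: 1706, 20: 1742, 22: 1368, 24: 641, 26: 250, 28: 135, 30: 256, 32: 537, 34: 764, 36: 908, 38: 797, 40: 582, 42: 348, 44: 218, 46: 156, 48: 160, 50: 166, 52: 194, 54: 128, 56: 133, 58: 175, 60: 255, 62: 294, 64: 246, 66: 166, 68: 85, 70: 41, 72: 8, 74: 16, 76: 17, 78: 25, 80: 33, 82: 45, 84: 32, 86: 26, 88: 22, 90: 20, 92: 14, 94: 15, 96: 16, 98: 16, 100: 11, 102: 8, 104: 16, 106: 12, 108: 15, 110: 16, 112: 13, 114: 10, 116: 10, 118: 7, 120: 8, 122: 14, 124: 8, 126: 5, 128: 8, 130: 1, 132: 2, 134: 0, 136: 0}
0.032958956321807786 ((552.6181640625, 59.3817024230957), (196.86083984375, 259.41156005859375), 84.82630920410156)
side {0: 0, 2: 0, 4: 0, 6: 0, 8: 0, 10: 0, 12: 0, 14: 0, 16: 75, 18: 1264, 20: 3022, 22: 1191, 24: 171, 26: 103, 28: 105, 30: 109, 32: 127, 34: 427, 36: 925, 38: 458, 40: 362, 42: 305, 44: 215, 46: 168, 48: 223, 50: 240, 52: 290, 54: 152, 56: 110, 58: 148, 60: 205, 62: 265, 64: 359, 66: 172, 68: 70, 70: 18, 72: 10, 74: 21, 76: 18, 78: 40, 80: 48, 82: 69, 84: 53, 86: 34, 88: 47, 90: 33, 92: 29, 94: 29, 96: 26, 98: 18, 100: 13, 102: 22, 104: 14, 106: 17, 108: 22, 110: 23, 112: 9, 114: 8, 116: 13, 118: 15, 120: 5, 122: 8, 124: 11, 126: 8, 128: 9, 130: 1, 132: 0, 134: 0, 136: 0}
0.029508235131244398 ((551.4667358398438, 80.37046813964844), (233.76699829101562, 258.4633483886719), 85.04056549072266)
```

```bash
cat >> h.py <<'E'
YAW=np.radians(-5.17); O=np.array([.5924,.0558,.020])
ex=-np.array([np.cos(YAW),np.sin(YAW),0]); ey=np.cross([0,0,1],ex); R=np.array([ex,ey,[0,0,1]])
def toj(P): return (np.asarray(P)-O)@R.T
def tow(J): return O+np.asarray(J)@R
def wcloud(o,dep):
    from scipy.spatial.transform import Rotation as Ro
    P=cloud('wrist',dep); T=np.array(bot.camera_info('wrist')['tool_from_camera'])
    Q=(P@T.T)[...,:3]; return Q@Ro.from_quat(o['tool_rot']).as_matrix().T+o['eef_pos']
E
python3 - <<'E'
from h import *
for n in ['top','side']:
    d=np.load(n+'_d.npy'); P=cloud(n,d); J=toj(P)*1000
    m=(d>0)&(abs(J[...,1])<28)&(J[...,0]>-95)&(J[...,0]<175)&(J[...,2]>46)
    q=J[m]
    for a in range(-80,130,8):
        s=q[(q[:,0]>=a)&(q[:,0]<a+8)]
        if len(s): print(n,a,len(s),'z pct',np.percentile(s[:,2],[10,50,90,98]).round(),'y',np.percentile(s[s[:,2]>48][:,1],[2,50,98]).round() if (s[:,2]>48).any() else '', 'ytop', np.median(s[s[:,2]>np.percentile(s[:,2],70)][:,1]).round(1))
    t=q[(q[:,2]>70)&(q[:,0]>50)]; print('tab',len(t),t.mean(0),t.min(0),t.max(0))
    # table z / bed z
    for nm,mk in [('mat',(J[...,0]>-140)&(J[...,0]<200)&(abs(J[...,1])>105)&(abs(J[...,1])<130)),('bed',(J[...,0]>130)&(J[...,0]<160)&(abs(J[...,1])<80))]:
        print(nm,np.median(P[mk&(d>0)][:,2]))
i=bot.camera_info('wrist'); print(i)
E
```

```text
top -80 2 z pct [47. 47. 48. 48.] y  ytop 12.7
top -72 2 z pct [46. 47. 48. 48.] y  ytop 2.7
top -56 23 z pct [102. 106. 110. 114.] y [-9. -1. 10.] ytop -1.4
top -48 43 z pct [ 48.  99. 106. 109.] y [-15.  -1.  16.] ytop -3.4
top -40 47 z pct [ 48.  91.  99. 103.] y [-12.   2.  22.] ytop 0.1
top -32 38 z pct [48. 86. 90. 92.] y [-12.   0.  14.] ytop -2.0
top -24 47 z pct [48. 77. 85. 88.] y [-16.   2.  24.] ytop 2.1
top -16 43 z pct [47. 68. 79. 83.] y [-24.  -6.  18.] ytop -8.5
top -8 48 z pct [49. 64. 74. 79.] y [-18.  -0.  21.] ytop -10.4
top 0 51 z pct [48. 62. 71. 75.] y [-21.   1.  19.] ytop -1.6
top 8 27 z pct [47. 49. 73. 75.] y [-27.  -9.  19.] ytop -2.9
top 16 33 z pct [47. 50. 72. 74.] y [-21.  -2.  19.] ytop -0.0
top 24 26 z pct [47. 50. 68. 71.] y [-22.   5.  20.] ytop 13.2
top 32 31 z pct [46. 49. 66. 70.] y [-23.   9.  26.] ytop 13.8
top 40 21 z pct [46. 62. 67. 68.] y [-22.   1.  24.] ytop -0.0
top 48 7 z pct [59. 63. 69. 69.] y [-15. -15.  14.] ytop -0.5
top 56 21 z pct [58. 62. 67. 68.] y [-14.   4.  14.] ytop 5.4
top 64 36 z pct [57. 63. 69. 70.] y [-15.  -0.  15.]
[... 1763 characters left out ...]
y [-12.   1.   9.] ytop -0.5
side 88 25 z pct [47. 51. 56. 57.] y [-13.  -1.   9.] ytop -1.6
side 96 8 z pct [46. 46. 47. 48.] y  ytop -2.3
side 104 4 z pct [46. 47. 47. 47.] y  ytop -4.2
side 112 8 z pct [46. 47. 48. 48.] y  ytop 5.2
side 120 5 z pct [46. 46. 47. 48.] y  ytop -8.4
tab 72 [81.1842  0.3397 82.9161] [ 73.2024 -11.698   70.0226] [87.898   8.3787 93.4144]
mat 0.020915563879749077
bed 0.03809632310020605
{'vfov': 61.679014993985966, 'cx': 320.22627406044734, 'cy': 243.371646928069, 'tool_from_camera': array([[ 0.0006, -0.9602, -0.2791,  0.0713],
       [ 1.    ,  0.0006, -0.    ,  0.0007],
       [ 0.0002, -0.2791,  0.9602, -0.1421],
       [ 0.    ,  0.    ,  0.    ,  1.    ]])}
```

Emit:
{"op": "move_arm", "data": {"series": [[[2.9, -3.8, 0, 0, 0, 4.5, 1], [2.9, -3.8, 0, 0, 0, 4.5, 1], [2.9, -3.8, 0, 0, 0, 4.5, 1], [2.9, -3.8, 0, 0, 0, 4.5, 1], [2.9, -3.8, 0, 0, 0, 4.5, 1]]]}}

```text
clock: 1.7
eef_pos: [0.3706, 0.2558, 0.2312]
tool_rot: [0.022, 1.0, 0.002, 0.0]
ft_force: [1.5, 0.8, 0.2]
grip_width: 0.0855
```

Emit:
{"op": "move_arm", "data": {"series": [[[2.9, -4, -0.5, 0, 0, -1, 0.7], [2.9, -4, -0.5, 0, 0, -1, 0.7], [2.9, -4, -0.5, 0, 0, -0.5, 0.7], [2.9, -4, -0.5, 0, 0, 0, 0.7], [2, -2.7, -0.5, 0, 0, 0, 0.7]]]}}

```text
clock: 2.2
eef_pos: [0.5091, 0.0644, 0.208]
tool_rot: [0.044, 0.999, 0.003, 0.003]
ft_force: [0.7, 1.7, 1.0]
grip_width: 0.0599
```

```bash
cat >> h.py <<'E'
def st():
    from scipy.spatial.transform import Rotation as Ro
    o=bot.get_obs(); M=Ro.from_quat(o['tool_rot']).as_matrix()
    print('t',o['clock'],'tcp',o['eef_pos'],'J',toj(o['eef_pos'])*1000,'pinchJ',toj(o['eef_pos']-M[:,2]*.0187)*1000,'yang',np.degrees(np.arctan2(M[1,1],M[0,1])),'z',M[:,2],'F',o['ft_force'],'w',o['grip_width'],'q',o['tool_rot']); return o
E
python3 - <<'E'
from h import *
o=st(); p,d=bot.camera('wrist'); save('w1',p); W=toj(wcloud(o,d))*1000; np.save('w1.npy',W)
for t in ['keeper','tab','handle']: print(t,[(toj(x['at'])*1000,x['confidence']) for x in bot.find_in('wrist',t)[:2]])
E
```

```text
t 2.2 tcp [0.5091 0.0644 0.208 ] J [ 83.7178  -1.0961 187.9772] pinchJ [ 83.8384  -0.9827 206.6765] yang 84.90148647484065 z [ 0.007   0.0055 -1.    ] F [0.6781 1.6522 0.9775] w 0.05989895991632401 q [0.0445 0.999  0.0029 0.0034]
keeper [(array([103.0562,  -1.5197,  48.7   ]), 0.69), (array([-6.7723, -0.6128, 77.4   ]), 0.52)]
tab [(array([75.0183,  0.9639, 63.3   ]), 0.74)]
handle [(array([-9.8417, -1.0913, 77.4   ]), 0.64)]
```

View pics/w1.png

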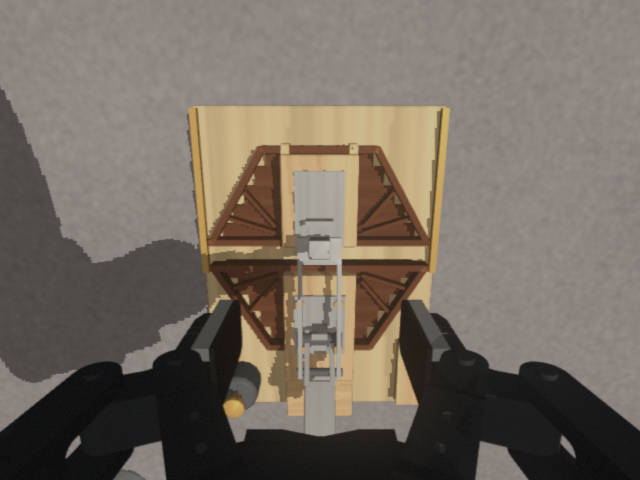

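Run:
```python
from h import *
W=np.load('w1.npy')
for v in range(160,275,3): print(v,W[v,309].round(1),W[v,319].round(1),W[v,328].round(1))
print('row247');print([W[247,u].round(0).tolist() for u in range(298,344,4)])
p=cv2.imread('pics/w1.png'); cv2.imwrite('pics/w1c.png',cv2.resize(p[160:280,260:380],None,fx=5,fy=5,interpolation=cv2.INTER_CUBIC))
```

```text
160 [131.1   5.2  41.1] [131.1  -1.8  40.8] [131.3  -8.1  42.6]
163 [129.    5.3  40.6] [129.1  -1.8  41.8] [129.   -8.2  40.2]
166 [127.    5.2  41.6] [127.1  -1.8  42.2] [127.1  -8.2  42.1]
169 [124.8   5.3  40.5] [125.   -1.8  42. ] [124.9  -8.2  41.5]
172 [123.2   5.2  45.1] [123.   -1.8  43.2] [123.   -8.2  43. ]
175 [120.9   5.2  43.7] [121.1  -1.8  44.6] [120.9  -8.2  43.4]
178 [118.9   5.2  44.2] [119.   -1.8  44.7] [118.8  -8.2  43.6]
181 [116.8   5.2  44.7] [116.6  -1.8  43.1] [116.7  -8.2  43.3]
184 [114.6   5.3  43.5] [114.6  -1.8  43.5] [114.4  -8.3  42.5]
187 [112.3   5.3  42.8] [112.4  -1.8  43.2] [112.4  -8.3  43.4]
190 [110.3   5.3  43.8] [110.4  -1.8  44.2] [110.3  -8.3  43.8]
193 [108.1   5.3  43.1] [108.2  -1.8  43.9] [108.4  -8.2  45. ]
196 [106.    5.3  43.7] [106.   -1.8  43.9] [106.   -8.3  43.9]
199 [103.8   5.3  43.8] [104.   -1.8  44.8] [103.5  -8.4  42. ]
202 [101.6   5.4  43.5] [101.5  -1.8  43.2] [101.7  -8.3  43.9]
205 [99.5  5.4 43.9] [99.3 -1.8 43.1] [99.2 -8.4 42.5]
208 [97.4  5.4 44.3] [97.2 -1.8 43.2] [97.4 -8.3 44.2]
211 [95.   5.4 43.6] [94.7 -1.
[... 730 characters left out ...]
  -7.4 89.8]
253 [78.1  4.5 90.2] [77.7 -1.7 89. ] [78.5 -7.3 91.4]
256 [75.9  4.5 89.6] [75.9 -1.7 89.5] [76.2 -7.4 90.5]
259 [64.4  5.2 61.6] [74.1 -1.7 90. ] [73.6 -7.4 88.7]
262 [62.2  5.2 61.7] [61.8 -1.8 60.6] [62.2 -8.2 61.6]
265 [49.2  5.9 31.5] [48.7 -1.9 30.1] [48.8 -9.  30.4]
268 [46.8  5.9 31.8] [46.8 -1.9 31.9] [46.7 -9.  31.7]
271 [45.3  5.9 34.5] [44.8 -1.9 33.2] [44.9 -9.  33.4]
274 [45.2  5.8 40.9] [45.3 -1.9 41.1] [45.  -8.8 40.5]
row247
[[73.0, 13.0, 60.0], [73.0, 10.0, 60.0], [72.0, 7.0, 59.0], [82.0, 4.0, 89.0], [82.0, 1.0, 88.0], [82.0, -1.0, 89.0], [82.0, -4.0, 89.0], [81.0, -6.0, 88.0], [82.0, -9.0, 89.0], [72.0, -12.0, 59.0], [73.0, -15.0, 60.0], [59.0, -21.0, 14.0]]
```

View pics/w1c.png

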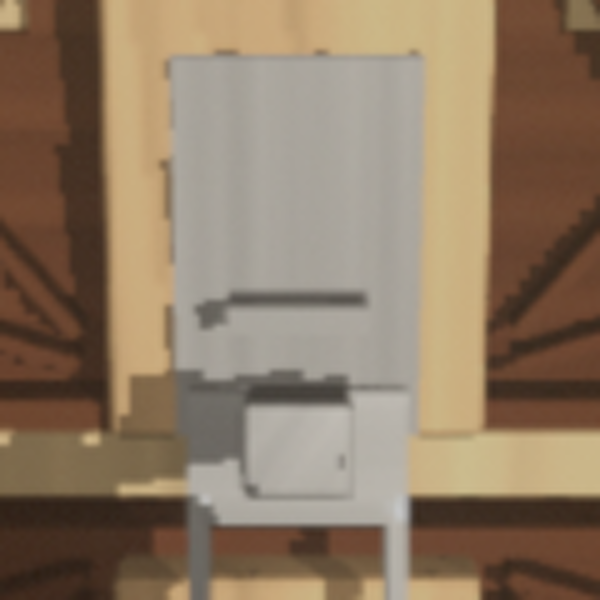

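Emit:
{"op": "move_arm", "data": {"series": [[[0.28, 0, -3, 0, 0, 0, 0.7], [0, 0, -3, 0, 0, 0, 0.7], [0, 0, -3, 0, 0, 0, 0.7], [0, 0, -2, 0, 0, 0, 0.7], [0, 0, 0, 0, 0, 0, 0.7]]]}}

```text
clock: 2.9
eef_pos: [0.5083, 0.0732, 0.0977]
tool_rot: [0.039, 0.999, 0.005, 0.005]
ft_force: [-0.6, -0.1, -0.1]
grip_width: 0.0598
```

Run:
```python
from h import *
o=st(); p,d=bot.camera('wrist'); save('w2',p)
```

```text
t 2.9 tcp [0.5083 0.0732 0.0977] J [85.2903 -9.7972 77.7183] pinchJ [85.4607 -9.6153 96.4166] yang 85.48535902782652 z [ 0.01    0.0089 -0.9999] F [-0.6433 -0.0926 -0.0962] w 0.05981691442603699 q [0.0394 0.9992 0.0046 0.0048]
```

View pics/w2.png

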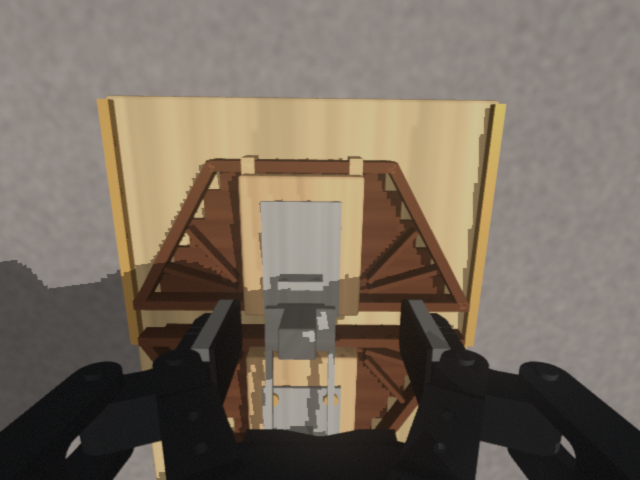

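Emit:
{"op": "move_arm", "data": {"series": [[[0.37, -0.87, 0, -0.5, 0.6, -0.7, 0.7], [0, 0, 0, 0, 0, 0, 0.7], [0, 0, -0.6, 0, 0, 0, 0.7], [0, 0, -0.6, 0, 0, 0, 0.7], [0, 0, 0, 0, 0, 0, 0.7]]]}}

```text
clock: 3.45
eef_pos: [0.5169, 0.0661, 0.0921]
tool_rot: [0.045, 0.999, 0.001, 0.005]
ft_force: [-0.0, -0.4, -0.1]
grip_width: 0.0598
```

Run:
```python
from h import *
o=st(); p,d=bot.camera('wrist'); save('w3',p)
```

```text
t 3.45 tcp [0.5169 0.0661 0.0921] J [76.1457 -3.4725 72.0631] pinchJ [76.3465 -3.4319 90.762 ] yang 84.88408130906832 z [ 0.0109  0.0012 -0.9999] F [-0.0244 -0.3679 -0.0627] w 0.059829974365535346 q [0.0446 0.999  0.0008 0.0054]
```

View pics/w3.png

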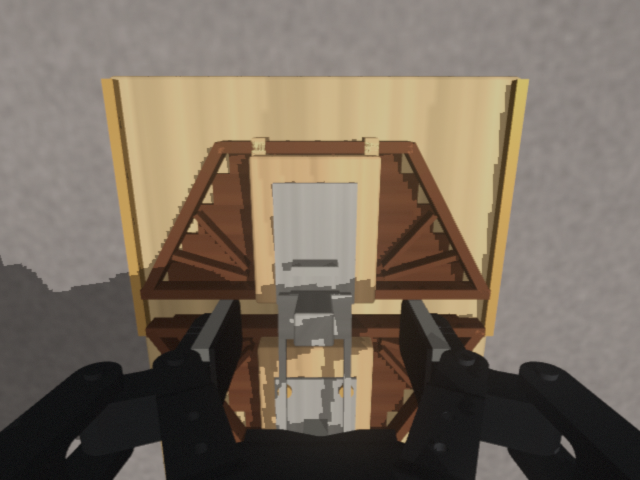

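Emit:
{"op": "move_arm", "data": {"series": [[[-0.4, -0.18, -0.5, 0, 0.6, 0, 0.7], [0, 0, -0.3, 0, 0, 0, 0.7], [0, 0, 0, 0, 0, 0, 0.7], [0, 0, 0, 0, 0, 0, 0.7], [0, 0, 0, 0, 0, 0, 0.7]]]}}

```text
clock: 4.0
eef_pos: [0.5124, 0.0639, 0.0835]
tool_rot: [0.045, 0.999, 0.001, -0.0]
ft_force: [0.5, 0.9, -0.9]
grip_width: 0.0599
```

Run:
```python
from h import *
o=st()
```

```text
t 4.0 tcp [0.5124 0.0639 0.0835] J [80.3831 -0.8664 63.5378] pinchJ [80.3677 -0.8453 82.2378] yang 84.84951693739293 z [-0.0007  0.0012 -1.    ] F [ 0.5094  0.8517 -0.8901] w 0.059868247742111066 q [ 0.0449  0.999   0.0006 -0.0004]
```

Well placed. Close on the tab.

Emit:
{"op": "move_arm", "data": {"series": [[[0, 0, 0, 0, 0, 0, 0], [0, 0, 0, 0, 0, 0, 0], [0, 0, 0, 0, 0, 0, 0], [0, 0, 0, 0, 0, 0, 0], [0, 0, 0, 0, 0, 0, 0]]]}}

```text
clock: 4.5
eef_pos: [0.5127, 0.064, 0.084]
tool_rot: [0.045, 0.999, 0.001, 0.0]
ft_force: [0.3, 0.0, -0.2]
grip_width: 0.0128
```

Run:
```python
from h import *
o=st(); p,d=bot.camera('wrist'); save('w4',p);p,d=bot.camera('side'); save('s4',p[150:310,230:430])
```

```text
t 4.5 tcp [0.5127 0.064  0.084 ] J [80.1284 -0.9921 64.023 ] pinchJ [80.1274 -0.9693 82.723 ] yang 84.86047023273139 z [ 0.0001  0.0012 -1.    ] F [ 0.2731  0.0196 -0.2355] w 0.012831187794160136 q [0.0448 0.999  0.0006 0.    ]
```

View pics/w4.png

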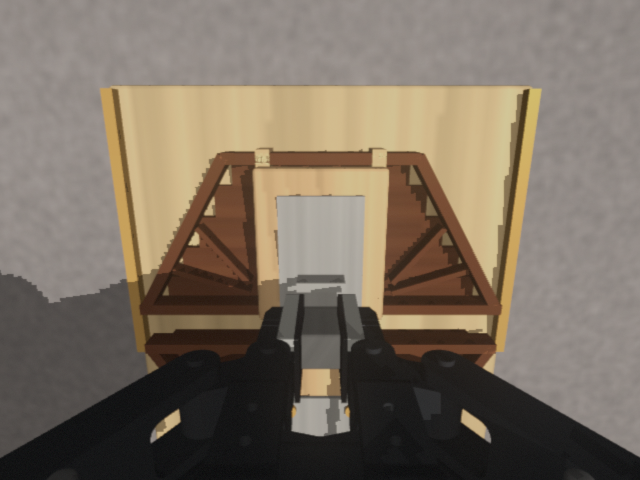

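Emit:
{"op": "move_arm", "data": {"series": [[[-0.05, 0, 0.6, 0.3, 3, 0, 0], [0, 0, 0.6, 0.3, 3, 0, 0], [0, 0, 0.4, 0.2, 2.5, 0, 0], [0, 0, 0, 0, 0, 0, 0], [0, 0, 0, 0, 0, 0, 0]]]}}

```text
clock: 5.1
eef_pos: [0.5123, 0.064, 0.0987]
tool_rot: [0.045, 0.996, 0.004, -0.077]
ft_force: [-1.2, 0.2, 0.8]
grip_width: 0.0121
```

Run:
```python
from h import *
o=st(); p,d=bot.camera('side'); save('s5',cv2.resize(p[170:310,230:400],None,fx=4,fy=4,interpolation=cv2.INTER_CUBIC))
```

```text
t 5.1 tcp [0.5123 0.064  0.0987] J [80.4688 -0.9912 78.7078] pinchJ [77.6096 -0.9607 97.1879] yang 84.84804954246539 z [-0.1521  0.0154 -0.9882] F [-1.226   0.1641  0.7809] w 0.012065291672359955 q [ 0.0447  0.9961  0.0043 -0.0766]
```

View pics/s5.png

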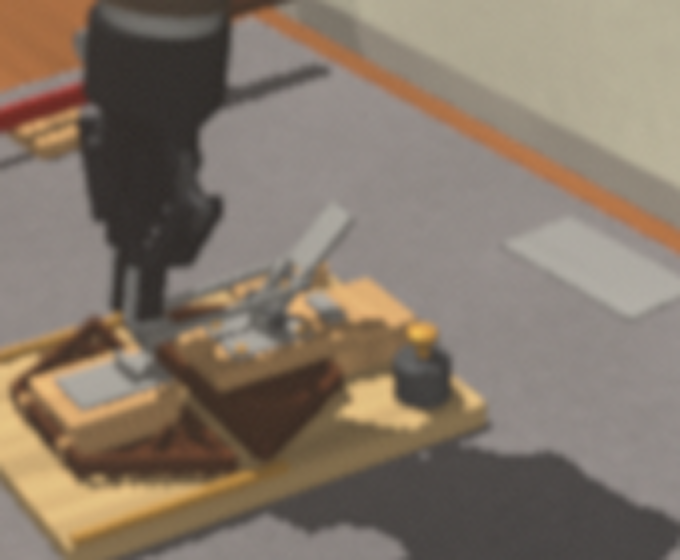

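Emit:
{"op": "move_arm", "data": {"series": [[[-0.6, 0.05, 0.2, -0.1, -1, 0, 0], [-0.6, 0.05, 0.1, -0.1, -1, 0, 0], [-0.6, 0.05, 0, -0.1, -1, 0, 0], [-0.4, 0.05, 0, 0, 0, 0, 0], [0, 0, 0, 0, 0, 0, 0]]]}}

```text
clock: 5.65
eef_pos: [0.4967, 0.0655, 0.1008]
tool_rot: [0.045, 0.998, 0.002, -0.039]
ft_force: [2.3, -0.4, -5.0]
grip_width: 0.0128
```

Run:
```python
from h import *
o=st(); p,d=bot.camera('side'); save('s6',cv2.resize(p[170:310,230:400],None,fx=4,fy=4,interpolation=cv2.INTER_CUBIC))
```

```text
t 5.65 tcp [0.4967 0.0655 0.1008] J [96.2292 -0.9972 80.8036] pinchJ [94.7615 -0.9786 99.4459] yang 84.84267562809956 z [-0.0781  0.0081 -0.9969] F [ 2.2884 -0.3762 -5.0245] w 0.012777214772855762 q [ 0.0449  0.9982  0.0023 -0.0392]
```

View pics/s6.png

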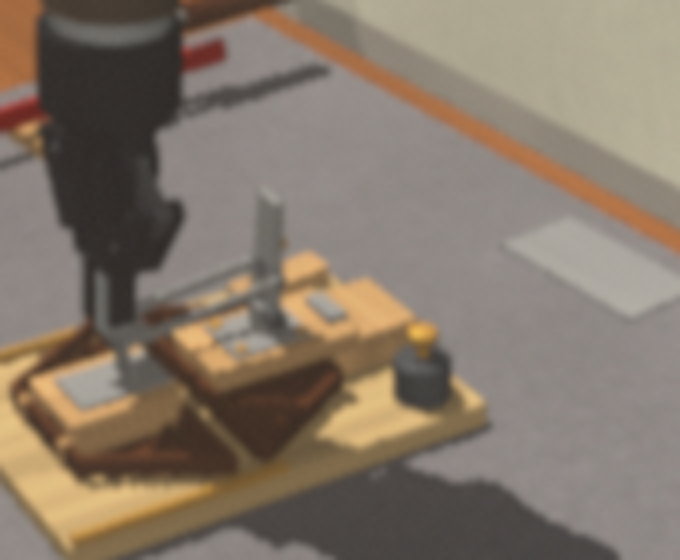

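Emit:
{"op": "move_arm", "data": {"series": [[[-0.5, 0.04, 0.05, 0, 0, 0, 0], [-0.4, 0.04, 0.05, 0, 0, 0, 0], [-0.1, 0, 0, 0, 0, 0, 0], [0, 0, 0, 0, 0, 0, 0], [0, 0, 0, 0, 0, 0, 0]]]}}

```text
clock: 6.2
eef_pos: [0.4903, 0.066, 0.1016]
tool_rot: [0.045, 0.998, 0.002, -0.036]
ft_force: [2.9, 0.3, -4.1]
grip_width: 0.0127
```

Run:
```python
from h import *
o=st(); p,d=bot.camera('side'); save('s7',cv2.resize(p[170:310,230:400],None,fx=4,fy=4,interpolation=cv2.INTER_CUBIC))
p,d=bot.camera('wrist'); save('w7',p)
```

```text
t 6.2 tcp [0.4903 0.066  0.1016] J [102.6412  -0.9682  81.5713] pinchJ [101.2953  -0.9491 100.2227] yang 84.80584149849835 z [-0.0716  0.0075 -0.9974] F [ 2.9267  0.2615 -4.1494] w 0.012704899780309139 q [ 0.0453  0.9983  0.0021 -0.036 ]
```

View pics/s7.png

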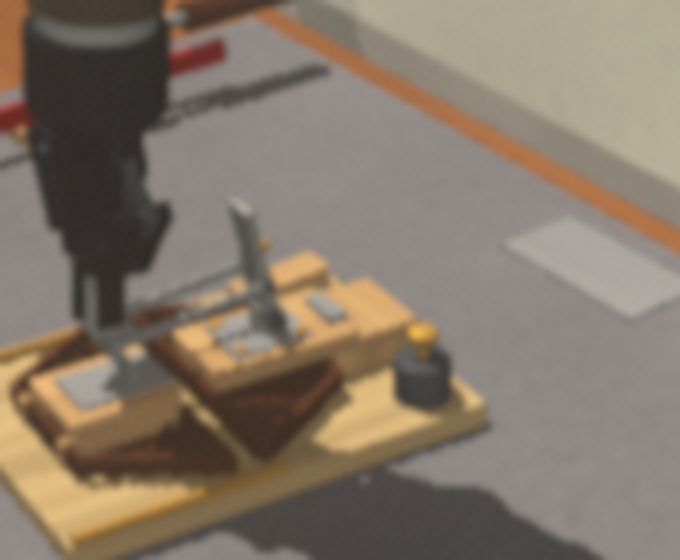

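View pics/w7.png

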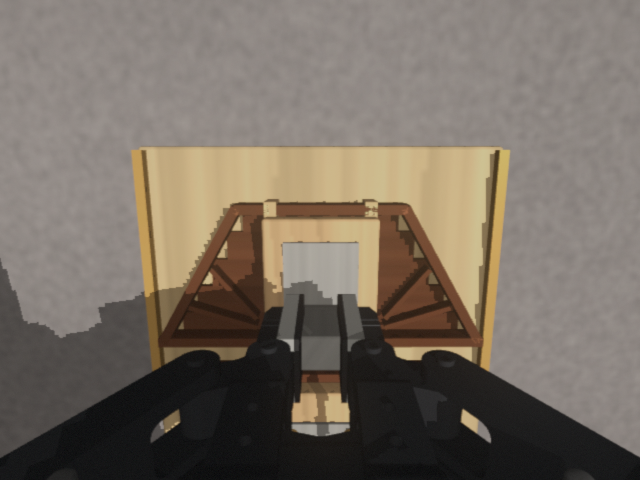

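Emit:
{"op": "move_arm", "data": {"series": [[[0.05, 0, -0.5, -0.3, -3, 0, 0], [0.05, 0, -0.5, -0.3, -3, 0, 0], [0.05, 0, -0.4, -0.3, -3, 0, 0], [0, 0, 0, 0, 0, 0, 0], [0, 0, 0, 0, 0, 0, 0]]]}}

```text
clock: 6.8
eef_pos: [0.4905, 0.066, 0.0864]
tool_rot: [0.045, 0.998, -0.002, 0.043]
ft_force: [4.9, -0.6, -7.1]
grip_width: 0.0127
```

Run:
```python
from h import *
o=st(); p,d=bot.camera('side'); save('s8',cv2.resize(p[170:310,230:400],None,fx=4,fy=4,interpolation=cv2.INTER_CUBIC))
```

```text
t 6.8 tcp [0.4905 0.066  0.0864] J [102.4321  -0.9909  66.4159] pinchJ [104.0443  -0.9988  85.0462] yang 84.79313529631179 z [ 0.0858 -0.0082 -0.9963] F [ 4.941  -0.6149 -7.0517] w 0.012713189187342617 q [ 0.0454  0.998  -0.0021  0.0431]
```

View pics/s8.png

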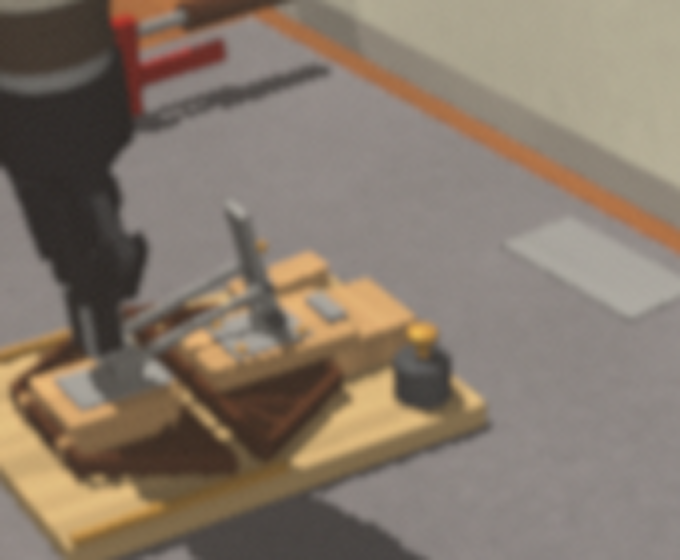

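Emit:
{"op": "move_arm", "data": {"series": [[[0, 0, -0.15, -0.1, -1, 0, 0], [0, 0, 0, 0, 0, 0, 0.4], [0, 0, 0, 0, 0, 0, 0.4], [0, 0, 0, 0, 0, 0, 0.4], [0, 0, 0, 0, 0, 0, 0.4]]]}}

```text
clock: 7.35
eef_pos: [0.4908, 0.0661, 0.0864]
tool_rot: [0.045, 0.998, -0.003, 0.051]
ft_force: [-0.3, -0.3, -0.2]
grip_width: 0.0337
```

Run:
```python
from h import *
o=st(); p,d=bot.camera('side'); save('s9',cv2.resize(p[170:310,230:400],None,fx=4,fy=4,interpolation=cv2.INTER_CUBIC))
p,d=bot.camera('wrist'); save('w9',p)
```

```text
t 7.35 tcp [0.4908 0.0661 0.0864] J [102.0761  -1.0965  66.3531] pinchJ [104.      -1.1047  84.9539] yang 84.79139510835151 z [ 0.1024 -0.0097 -0.9947] F [-0.2641 -0.3311 -0.1775] w 0.03373978794153981 q [ 0.0454  0.9976 -0.0025  0.0514]
```

View pics/s9.png

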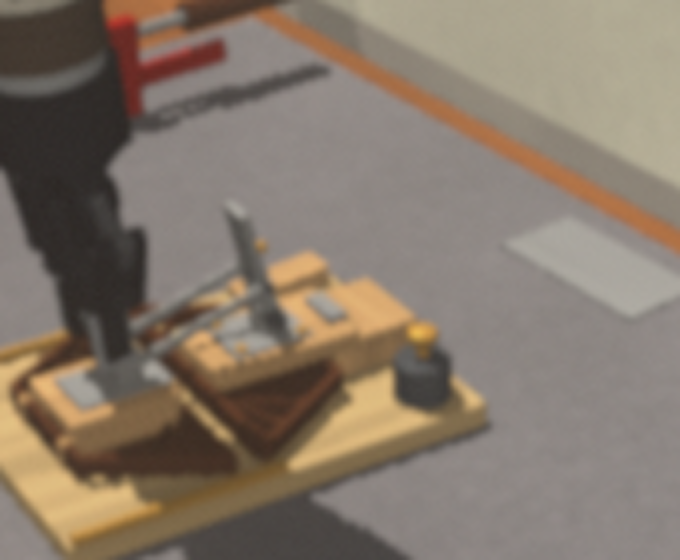

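View pics/w9.png

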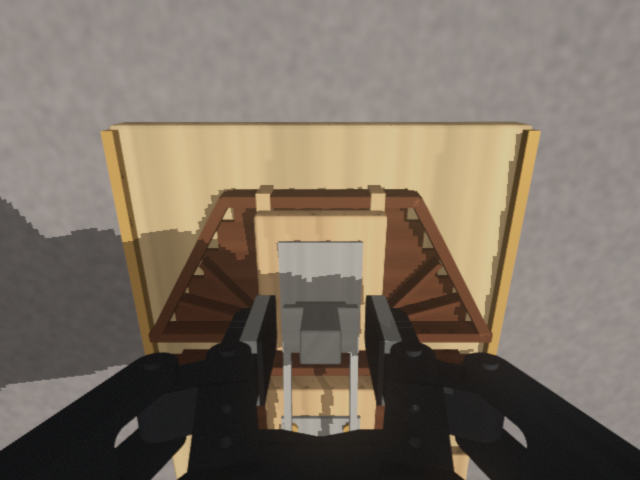

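Emit:
{"op": "move_arm", "data": {"series": [[[-0.1, 0, 1, 0, 0, 0, 0.4], [-0.2, 0, 2.5, 0, 0, 0, 0.4], [-0.2, 0, 3, 0, 0, 0, 0.4], [0, 0, 3, 0, 0, 0, 0.4], [0, 0, 0, 0, 0, 0, 0]]]}}

```text
clock: 7.95
eef_pos: [0.4841, 0.0658, 0.1865]
tool_rot: [0.045, 0.998, -0.003, 0.051]
ft_force: [-0.3, 0.0, 0.1]
grip_width: 0.0206
```

Run:
```python
from h import *
o=st(); p,d=bot.camera('side'); save('s10',cv2.resize(p[170:310,230:400],None,fx=4,fy=4,interpolation=cv2.INTER_CUBIC))
J=toj(cloud('side',d))*1000
m=(d>0)&(abs(J[...,1])<22)&(J[...,0]>-30)&(J[...,0]<40)&(J[...,2]>80)&(J[...,2]<135)
q=J[m]
for a in range(80,135,6):
    s=q[(q[:,2]>=a)&(q[:,2]<a+6)]
    if len(s): print(a,len(s),np.percentile(s[:,0],[10,50,90]).round(1),np.percentile(s[:,1],[5,95]).round(1))
o=bot.get_obs();p,d=bot.camera('wrist'); save('w10',p); np.save('w10.npy',toj(wcloud(o,d))*1000)
```

```text
t 7.95 tcp [0.4841 0.0658 0.1865] J [108.8116  -0.2402 166.4818] pinchJ [110.7005  -0.2565 185.0861] yang 84.78803565019581 z [ 0.1005 -0.01   -0.9949] F [-0.3299  0.028   0.116 ] w 0.02061491653231193 q [ 0.0454  0.9977 -0.0027  0.0505]
80 41 [ 6.1 10.8 21.5] [-18.5  15.3]
86 11 [ 3.7  8.2 11.9] [-14.2   9.9]
92 18 [ 8.4 11.3 12.6] [-9.7 10.4]
98 16 [ 1.8 12.  14.3] [-11.7   7.1]
104 12 [ 9.7 14.2 16.3] [-8.7  8.4]
110 15 [11.9 15.4 17.4] [-7.7  9.6]
116 11 [15.3 17.9 18.6] [-10.3   9.3]
122 16 [15.2 17.4 19.6] [-9.5  8.8]
128 12 [15.2 17.4 20. ] [-12.7   9.5]
```

View pics/s10.png

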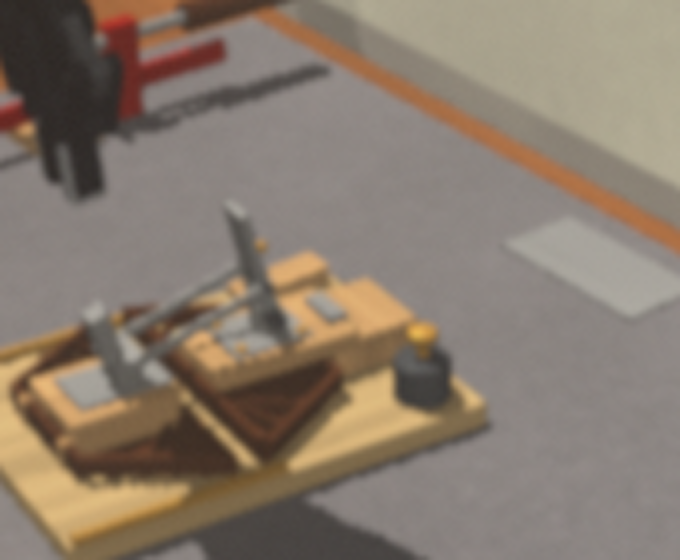

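View pics/w10.png

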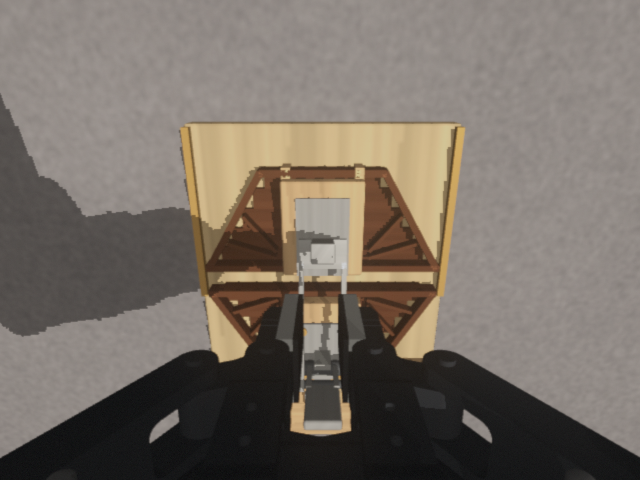

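Emit:
{"op": "move_arm", "data": {"series": [[[2, -0.2, 0, 0, 0, 0, 0], [2.5, -0.2, 0, 0, 0, 0, 0], [2, -0.15, 0, 0, 0, 0, 0], [0, 0, 0, 0, 0, 0, 0], [0, 0, 0, 0, 0, 0, 0]]]}}

```text
clock: 8.55
eef_pos: [0.5432, 0.0593, 0.1769]
tool_rot: [0.045, 0.998, -0.004, 0.041]
ft_force: [-0.4, -0.1, 0.3]
grip_width: 0.0004
```

Run:
```python
from h import *
o=st()
```

```text
t 8.55 tcp [0.5432 0.0593 0.1769] J [ 49.3348   0.9371 156.9064] pinchJ [ 50.8799   0.8484 175.5422] yang 84.82034687155421 z [ 0.0819 -0.0122 -0.9966] F [-0.375  -0.0662  0.3174] w 0.00037763506081485123 q [ 0.045   0.9981 -0.0042  0.0412]
```

Emit:
{"op": "move_arm", "data": {"series": [[[0.2, 0.1, -1.5, 0, 0, 0, 0], [0.2, 0.1, -1.5, 0, 0, 0, 0], [0, 0, -1, 0, 0, 0, 0], [0, 0, -0.2, 0, 0, 0, 0], [0, 0, 0, 0, 0, 0, 0]]]}}

```text
clock: 9.05
eef_pos: [0.5411, 0.0613, 0.131]
tool_rot: [0.045, 0.998, -0.005, 0.037]
ft_force: [0.2, -1.1, -0.2]
grip_width: 0.0
```

Run:
```python
from h import *
o=st(); p,d=bot.camera('side'); save('s11',cv2.resize(p[140:310,230:430],None,fx=3.5,fy=3.5,interpolation=cv2.INTER_CUBIC))
```

```text
t 9.05 tcp [0.5411 0.0613 0.131 ] J [ 51.5576  -0.8502 111.0195] pinchJ [ 52.9529  -0.9657 129.667 ] yang 84.86569385574673 z [ 0.0738 -0.0129 -0.9972] F [ 0.169  -1.1166 -0.2374] w 2.3394508768866575e-05 q [ 0.0446  0.9983 -0.0048  0.0372]
```

View pics/s11.png

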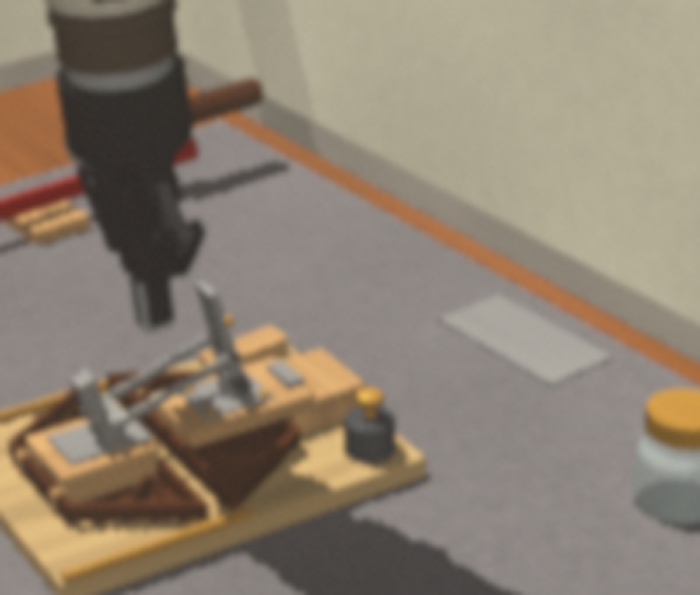

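Emit:
{"op": "move_arm", "data": {"series": [[[1, -0.1, 0, 0, 0, 0, 0], [1, -0.1, 0, 0, 0, 0, 0], [0.7, -0.05, 0, 0, 0, 0, 0], [0.6, -0.05, 0, 0, 0, 0, 0], [0.5, -0.05, 0, 0, 0, 0, 0]]]}}

```text
clock: 9.6
eef_pos: [0.5814, 0.0578, 0.1336]
tool_rot: [0.045, 0.998, -0.004, 0.037]
ft_force: [-4.0, 0.9, 2.7]
grip_width: 0.0002
```

Run:
```python
from h import *
o=st(); p,d=bot.camera('side'); save('s12',cv2.resize(p[140:310,230:430],None,fx=3.5,fy=3.5,interpolation=cv2.INTER_CUBIC))
```

```text
t 9.6 tcp [0.5814 0.0578 0.1336] J [ 11.1457  -0.9508 113.6347] pinchJ [ 12.5405  -1.048  132.2823] yang 84.88241264431008 z [ 0.0738 -0.0119 -0.9972] F [-3.952   0.8586  2.6785] w 0.00015789926598697325 q [ 0.0445  0.9983 -0.0043  0.0372]
```

View pics/s12.png

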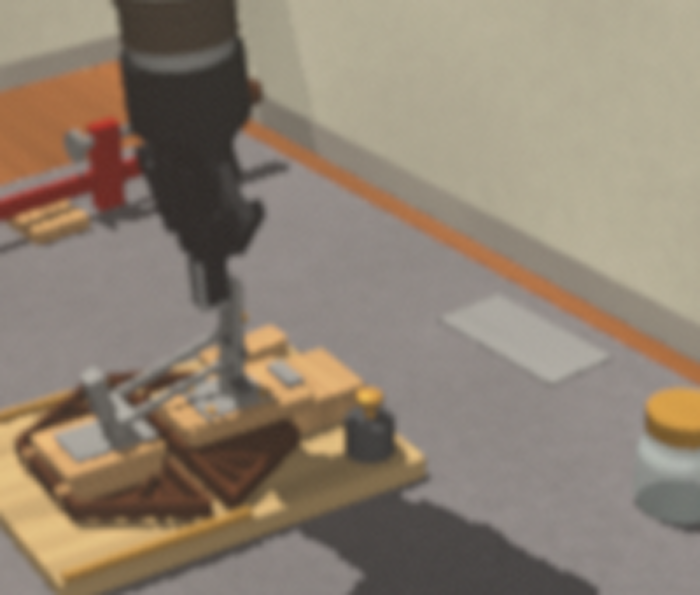

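Emit:
{"op": "move_arm", "data": {"series": [[[0.7, -0.06, 0, 0, 0, 0, 0], [0.7, -0.06, 0, 0, 0, 0, 0], [0.7, -0.06, -0.15, 0, 0, 0, 0], [0.7, -0.06, -0.25, 0, 0, 0, 0], [0.6, -0.05, -0.3, 0, 0, 0, 0]]]}}

```text
clock: 10.15
eef_pos: [0.6159, 0.0546, 0.124]
tool_rot: [0.044, 0.998, -0.005, 0.034]
ft_force: [-4.1, 0.8, 0.5]
grip_width: -0.0002
```

Run:
```python
from h import *
o=st(); p,d=bot.camera('side'); save('s13',cv2.resize(p[140:310,230:430],None,fx=3.5,fy=3.5,interpolation=cv2.INTER_CUBIC))
```

```text
t 10.15 tcp [0.6159 0.0546 0.124 ] J [-23.4805  -0.9282 104.0089] pinchJ [-22.1922  -1.0385 122.6641] yang 84.90078954607597 z [ 0.0681 -0.0121 -0.9976] F [-4.1282  0.797   0.4678] w -0.00015977161339971764 q [ 0.0444  0.9984 -0.0045  0.0343]
```

View pics/s13.png

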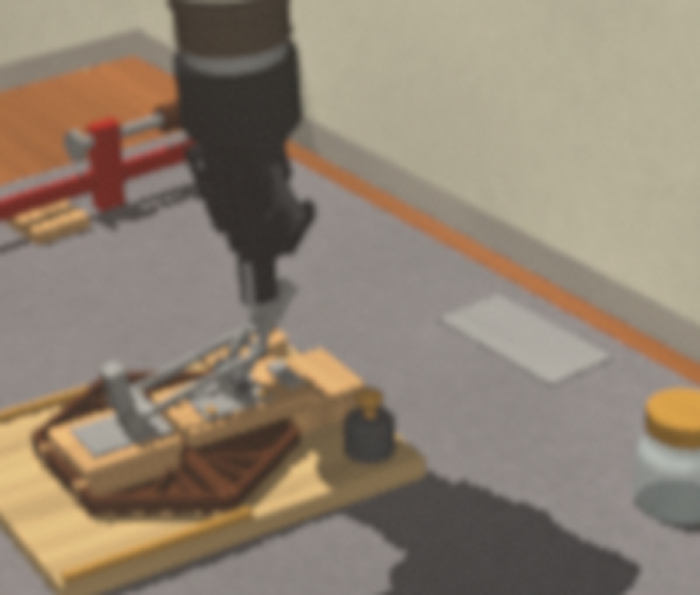

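Emit:
{"op": "move_arm", "data": {"series": [[[0.55, -0.05, -0.2, 0, 0, 0, 0], [0.5, -0.05, -0.3, 0, 0, 0, 0], [0.4, -0.04, -0.3, 0, 0, 0, 0], [0.35, -0.03, -0.4, 0, 0, 0, 0], [0.3, -0.03, -0.4, 0, 0, 0, 0]]]}}

```text
clock: 10.7
eef_pos: [0.6349, 0.0529, 0.1057]
tool_rot: [0.044, 0.999, -0.004, 0.03]
ft_force: [-5.3, 0.7, 2.6]
grip_width: -0.0001
```

Run:
```python
from h import *
o=st(); p,d=bot.camera('side'); save('s14',cv2.resize(p[140:310,230:430],None,fx=3.5,fy=3.5,interpolation=cv2.INTER_CUBIC))
```

```text
t 10.7 tcp [0.6349 0.0529 0.1057] J [-42.6172  -0.9038  85.7356] pinchJ [-41.492   -1.013  104.4014] yang 84.93377355868053 z [ 0.0594 -0.0112 -0.9982] F [-5.3342  0.6939  2.6227] w -8.846340197292634e-05 q [ 0.0441  0.9986 -0.0043  0.0299]
```

View pics/s14.png

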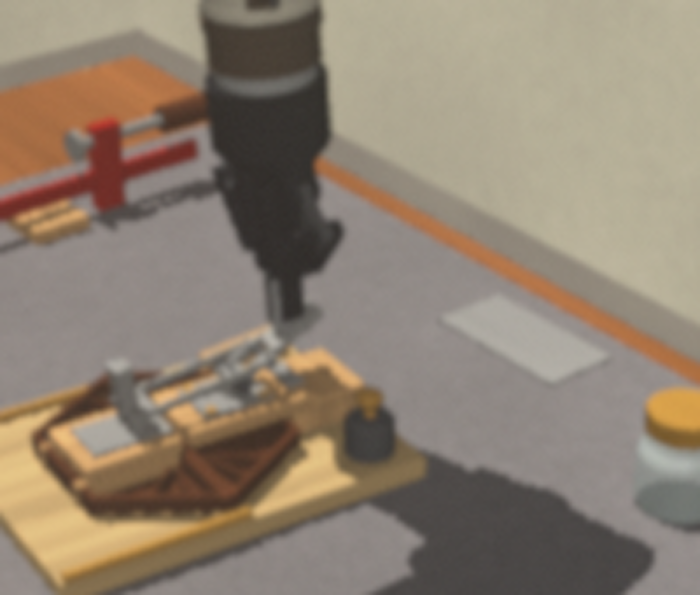

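Emit:
{"op": "move_arm", "data": {"series": [[[0.3, -0.03, -0.4, 0, 0, 0, 0], [0.25, -0.02, -0.4, 0, 0, 0, 0], [0.2, -0.02, -0.3, 0, 0, 0, 0], [0.1, -0.01, -0.3, 0, 0, 0, 0], [0.05, 0, -0.2, 0, 0, 0, 0]]]}}

```text
clock: 11.25
eef_pos: [0.6479, 0.0518, 0.0905]
tool_rot: [0.044, 0.998, -0.004, 0.033]
ft_force: [-1.3, -0.2, 1.2]
grip_width: -0.0001
```

Run:
```python
from h import *
o=st(); p,d=bot.camera('side'); save('s15',cv2.resize(p[140:310,230:430],None,fx=3.5,fy=3.5,interpolation=cv2.INTER_CUBIC))
```

```text
t 11.25 tcp [0.6479 0.0518 0.0905] J [-55.6822  -1.0067  70.5143] pinchJ [-54.425   -1.1099  89.1717] yang 84.91102425005887 z [ 0.0665 -0.0116 -0.9977] F [-1.2812 -0.1879  1.2003] w -0.00011782709789159573 q [ 0.0443  0.9984 -0.0043  0.0335]
```

View pics/s15.png

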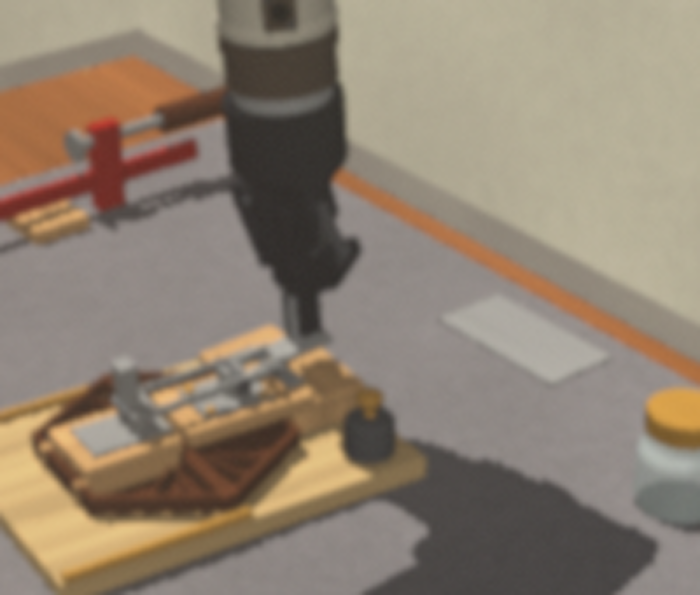

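Emit:
{"op": "move_arm", "data": {"series": [[[0, 0, -0.2, 0, 0, 0, 0], [0, 0, -0.2, 0, 0, 0, 0], [0, 0, -0.2, 0, 0, 0, 0], [0, 0, -0.15, 0, 0, 0, 0], [0, 0, -0.15, 0, 0, 0, 0]]]}}

```text
clock: 11.8
eef_pos: [0.6499, 0.0517, 0.082]
tool_rot: [0.044, 0.998, -0.004, 0.036]
ft_force: [-5.7, -0.2, 10.5]
grip_width: -0.0002
```

Run:
```python
from h import *
o=st()
```

```text
t 11.8 tcp [0.6499 0.0517 0.082 ] J [-57.6237  -1.055   62.0331] pinchJ [-56.2851  -1.1531  80.6849] yang 84.89834676203085 z [ 0.0708 -0.0117 -0.9974] F [-5.6566 -0.1673 10.5177] w -0.00019883868197338364 q [ 0.0444  0.9984 -0.0043  0.0357]
```

Emit:
{"op": "move_arm", "data": {"series": [[[-0.05, 0, -0.15, 0, 0, 0, 0], [0, 0, -0.15, 0, 0, 0, 0], [0, 0, -0.15, 0, 0, 0, 0], [0, 0, -0.15, 0, 0, 0, 0], [0, 0, -0.15, 0, 0, 0, 0]]]}}

```text
clock: 12.3
eef_pos: [0.6499, 0.0517, 0.0821]
tool_rot: [0.044, 0.998, -0.004, 0.038]
ft_force: [-3.6, -1.0, 7.8]
grip_width: -0.0001
```

Run:
```python
from h import *
o=st(); p,d=bot.camera('side'); save('s16',cv2.resize(p[170:300,240:400],None,fx=4.5,fy=4.5,interpolation=cv2.INTER_CUBIC))
```

```text
t 12.3 tcp [0.6499 0.0517 0.0821] J [-57.6019  -1.086   62.1168] pinchJ [-56.1591  -1.1714  80.7609] yang 84.90399139307101 z [ 0.0764 -0.0115 -0.997 ] F [-3.5995 -0.9536  7.8094] w -0.0001239234089142116 q [ 0.0443  0.9983 -0.0041  0.0385]
```

View pics/s16.png

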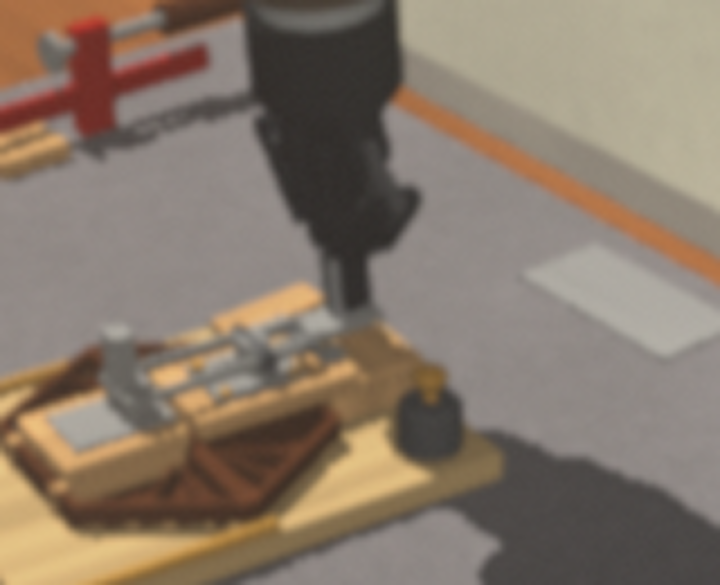

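Emit:
{"op": "move_arm", "data": {"series": [[[0, 0, -0.2, 0, 0, 0, 0], [0, 0, -0.22, 0, 0, 0, 0], [0, 0, -0.24, 0, 0, 0, 0], [0, 0, -0.24, 0, 0, 0, 0], [0, 0, -0.24, 0, 0, 0, 0]]]}}

```text
clock: 12.85
eef_pos: [0.6499, 0.0517, 0.082]
tool_rot: [0.044, 0.998, -0.004, 0.042]
ft_force: [-6.1, -0.8, 11.9]
grip_width: 0.0
```

Run:
```python
from h import *
o=st()
```

```text
t 12.85 tcp [0.6499 0.0517 0.082 ] J [-57.6358  -1.094   62.0296] pinchJ [-56.06    -1.1623  80.6629] yang 84.91773528842099 z [ 0.0836 -0.0112 -0.9964] F [-6.1066 -0.8205 11.9472] w 2.6976252541773796e-05 q [ 0.0442  0.9981 -0.0038  0.042 ]
```

Emit:
{"op": "move_arm", "data": {"series": [[[0, 0, -0.25, 0, 0, 0, 0], [0, 0, -0.25, 0, 0, 0, 0], [0, 0, -0.25, 0, 0, 0, 0], [0, 0, -0.25, 0, 0, 0, 0], [0, 0, -0.25, 0, 0, 0, 0]]]}}

```text
clock: 13.35
eef_pos: [0.6499, 0.0517, 0.0821]
tool_rot: [0.044, 0.998, -0.003, 0.046]
ft_force: [-5.8, -0.6, 13.0]
grip_width: 0.0001
```

Run:
```python
from h import *
o=st()
```

```text
t 13.35 tcp [0.6499 0.0517 0.0821] J [-57.6422  -1.1129  62.0651] pinchJ [-55.9166  -1.1609  80.6853] yang 84.92923154711296 z [ 0.0917 -0.0109 -0.9957] F [-5.8417 -0.6228 13.0445] w 8.183215156463313e-05 q [ 0.0441  0.998  -0.0034  0.0461]
```

Rigid stop, 13 N held. Now lift off and check.

Emit:
{"op": "move_arm", "data": {"series": [[[-0.1, 0, 0.3, 0, 0, 0, 0], [0, 0, 1, 0, 0, 0, 0], [-0.5, 0, 2.5, 0, 0, 0, 0], [-1, 0, 3, 0, 0, 0, 0], [-1, 0, 3, 0, 0, 0, 0]]]}}

```text
clock: 13.85
eef_pos: [0.6212, 0.0513, 0.1786]
tool_rot: [0.044, 0.998, -0.004, 0.042]
ft_force: [-0.1, -0.7, -0.4]
grip_width: -0.0003
```

Emit:
{"op": "move_arm", "data": {"series": [[[-3, 0, 2, 0, 0, 0, 0], [-3, 0, 0, 0, 0, 0, 0], [-2, 0, 0, 0, 0, 0, 0], [0, 0, 0, 0, 0, 0, 0], [0, 0, 0, 0, 0, 0, 0]]]}}

```text
clock: 14.35
eef_pos: [0.5436, 0.0516, 0.2082]
tool_rot: [0.044, 0.998, -0.003, 0.05]
ft_force: [0.5, 0.1, 0.5]
grip_width: 0.0001
```

Run:
```python
from h import *
o=st(); p,d=bot.camera('side'); save('s17',cv2.resize(p[170:300,240:400],None,fx=4.5,fy=4.5,interpolation=cv2.INTER_CUBIC))
J=toj(cloud('side',d))*1000
def prof(J,d):
    q=J[(d>0)&(abs(J[...,1])<9)&(J[...,2]>50)&(J[...,2]<110)]
    for a,b in [(-72,-64),(-64,-56),(-56,-48),(-48,-40),(-40,-32),(70,76),(76,82),(82,88),(88,94)]:
        s=q[(q[:,0]>=a)&(q[:,0]<b)]
        if len(s): print(a,len(s),np.percentile(s[:,2],[10,50,90]).round(1))
prof(J,d)
o=bot.get_obs();p,d=bot.camera('wrist'); save('w17',p); W=toj(wcloud(o,d))*1000; np.save('w17.npy',W); print('wrist');prof(W,d)
```

```text
t 14.35 tcp [0.5436 0.0516 0.2082] J [ 48.2724   8.5795 188.2325] pinchJ [ 50.1538   8.5515 206.8376] yang 84.89966047709974 z [ 0.1001 -0.0106 -0.9949] F [0.4522 0.1191 0.5174] w 0.00010164730676409968 q [ 0.0444  0.9977 -0.0031  0.0503]
-72 13 [59.6 62.8 64.4]
-64 18 [58.1 62.8 64.2]
-56 16 [57.6 62.2 63.7]
-48 20 [59.1 62.5 64.5]
-40 17 [58.6 62.1 63.7]
70 40 [63.7 79.2 92. ]
76 66 [55.6 72.7 91.3]
82 6 [69.3 81.9 86. ]
wrist
70 298 [60.1 90.5 91.5]
76 408 [59.5 83.2 91.1]
```

View pics/s17.png

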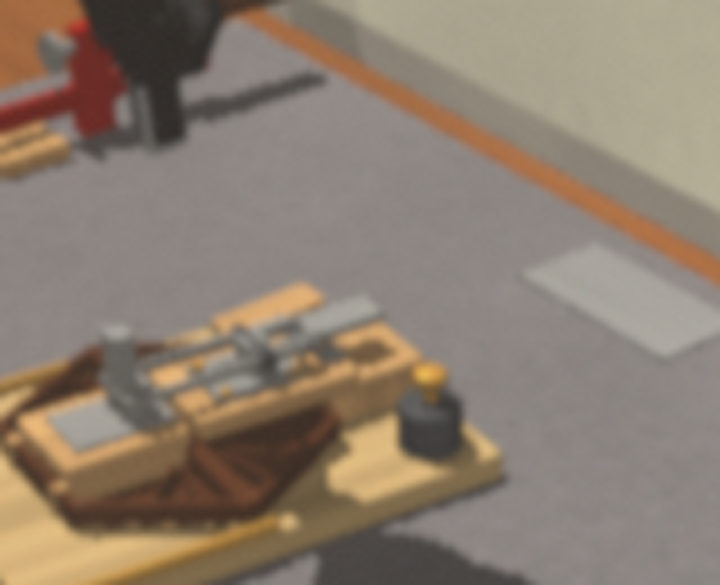

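View pics/w17.png

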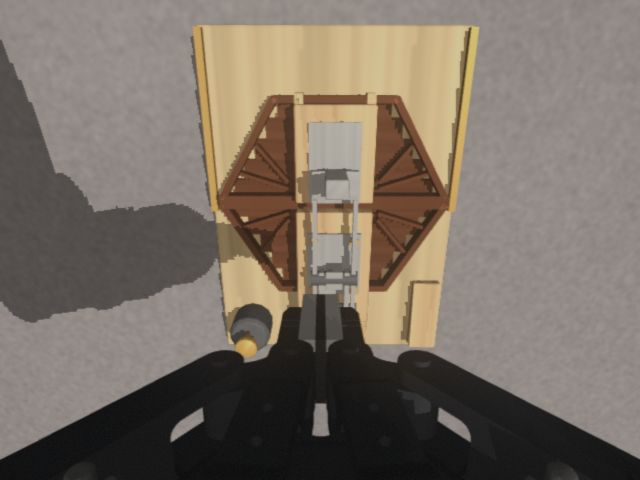

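Run:
```python
from h import *
print(bot.job_done())
```

```text
the job is handed in; nothing more can be done
None
```

The two reed pan halves are drawn shut with the latch hooked and the lever over centre, and I handed the job in after about 14.4 s. The hand-in gives no verdict, so what follows is my own checks.

**Hooking:** I gripped the claw's thumb tab and lifted the hook over the keeper lip. That swung the lever up to about 1.8 rad. I then lowered the hook behind the lip and let go. The toe's place behind the lip comes from the arm's position and the latch's dimensions. The head hid the lip in the pictures, so I didn't see it directly.

**Closing:** With shut fingers I swung the lever back and down until it met a hard stop. I pressed near the handle's end at about 12–13 N. The fingertip height stayed at 62 mm of the jig while the force rose from 8 to 13 N, so I take that as the stop screw on the rest. I estimate about 20 N on the rest, but I couldn't measure it.

**Last checks after backing off:**
- **Lever:** it stayed down. The side camera gives 0 to 0.02 rad, below the 0.045 limit.
- **Halves:** the hexagon looks closed in the wrist picture. I didn't measure the gap.
- **Robot:** clear of the jig, with the force reading near zero.
- **Bystanders:** the weight and wedge are still in place in the last pictures. I steered clear of the other things but didn't check them again.

**Disagreements:** the cameras differed by 1–2 mm in height, and by about 2 mm on where the tab sat sideways. Both are within the stated calibration.

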